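# Flip a rack of heat sinks out onto its cover

## Task

Lay the aluminium cover, rails up, on the black rack of small heat sinks so that it sits flat between the rack's end lips and flush with its sides. Keep the cover against the rack, turn the two over together and stand them upside down in the grey tray, then lift the rack away and leave it on the bench outside the tray, so that all four heat sinks stay standing bases up on the cover in the tray. Leave the other things on the bench where they are.

Things in the scene. Friction and masses are not known exactly. Their poses are not given: they have to be found in the camera images.
- rack: Loose black plastic block, 52 mm along x, 60 mm along y, 0.16 kg, four square pockets (18 x 18 mm, 20 deep, at x +-12, y +-11.5 mm) each holding one heat sink loosely. Origin: centre of its underside; z up at the start. Its deck is 28 mm up; at each y end a lip 5 mm thick, 52 mm wide, rises 20 mm above the deck, which is 50 mm long between the lips. The x sides are flat.
- seam (a point): Centre of the rack's deck, 28 mm above its origin, axes as the rack: where the cover's flat face rests. Rack and cover together are 56 mm high; their x sides are both 52 mm wide and flush when squeezed together across this seam. The pair can stand on a y end (this point then 30 mm up), the lower lip carrying the cover.
- cover: Loose aluminium channel, 0.12 kg: a plate 52 mm along x, 46 mm along y, 7 mm thick, with a rail (7 mm thick) along and flush with each x edge, rising to 28 mm above the flat underside. Origin: centre of the flat underside; z towards the rails, up at the start. Fits between the rack's lips with 2 mm to spare at each end, x along the rack's x, either way round. Turned over it stands on its rails.
- tray: Grey open tray fixed to the bench, 180 x 180 mm outside, walls 4 mm thick and 14 mm high. Origin: centre of its underside; z up. It stands at a different place and yaw each time.
- tray_floor (a point): Centre of the tray's inner floor, 4 mm above the bench; axes as the tray.
- sink0: One of four alike aluminium heat sinks, 14.5 x 14.5 mm and 18 mm high: a solid 5 mm base and three fins. Origin: centre of the base's outer face; z points from the base to the fins. It starts in a rack pocket, fins up, its fin tips 2 mm below the rack's deck; standing bases up on the cover its origin is 18 mm above the cover's flat face. About 18 g.
- sink1: One of four alike aluminium heat sinks, 14.5 x 14.5 mm and 18 mm high: a solid 5 mm base and three fins. Origin: centre of the base's outer face; z points from the base to the fins. It starts in a rack pocket, fins up, its fin tips 2 mm below the rack's deck; standing bases up on the cover its origin is 18 mm above the cover's flat face. About 18 g.
- sink2: One of four alike aluminium heat sinks, 14.5 x 14.5 mm and 18 mm high: a solid 5 mm base and three fins. Origin: centre of the base's outer face; z points from the base to the fins. It starts in a rack pocket, fins up, its fin tips 2 mm below the rack's deck; standing bases up on the cover its origin is 18 mm above the cover's flat face. About 18 g.
- sink3: One of four alike aluminium heat sinks, 14.5 x 14.5 mm and 18 mm high: a solid 5 mm base and three fins. Origin: centre of the base's outer face; z points from the base to the fins. It starts in a rack pocket, fins up, its fin tips 2 mm below the rack's deck; standing bases up on the cover its origin is 18 mm above the cover's flat face. About 18 g.
- fan: Bystander, leave alone: a loose 60 x 60 x 20 mm cooling fan lying flat. Origin: under its middle.
- jar: Bystander, leave alone: a small amber jar, 48 mm across and 45 mm high. Origin: under its middle.
- cup: Bystander, leave alone: a paper cup, 68 mm across and 75 mm high. Origin: under its middle.
- screwdriver: Bystander, leave alone: a screwdriver about 160 mm long, lying. Origin: under its middle.
- tweezers: Bystander, leave alone: steel tweezers about 125 mm long, lying flat. Origin: under its middle.
- big_sink: Bystander, leave alone: a large finned heat sink 70 x 45 x 30 mm. Origin: under its middle.
- brush: Bystander, leave alone: a brush about 150 mm long, lying. Origin: under its middle.
There are look-alikes about, which are no part of the job. Several things look just like the rack: the one meant starts farthest from the robot's base. Leave any turquoise look-alike of the cover alone.

How it is judged:
By the outcome, as a careful person would: the job done as asked, in the order asked, and still so for the second after the job is handed in, with the robot touching nothing.
It also fails if it takes over 72 s, if anything falls off the work surface, if the arm or the gripper's body presses on something with over 40 N, if the wrist force passes 120 N, or if a joint passes its speed limit or range.

## Robot

A 7-joint arm with a two-finger parallel gripper is mounted at the origin on the work surface. World frame = base frame: x ahead of the robot, y to its left, z up, the work surface at z = 0. Lengths are in mm, angles in rad, forces in N, time in s.
With the tool pointing down it reaches from about 400 to 875 mm from the base axis. Payload 6.5 kg.
Tool frame: the origin (TCP) lies at the very end of the fingers, on their centre line; the grasp point (between the pads) lies 19 mm behind it (arm.pinch_z is the distance from the TCP to the grasp point, in mm); z points along the fingers, y is the line along which they close (so a half turn about z gives the same grasp; the last joint's range is limited). The gripper opens to 85 mm and grips with 20 to 120 N. Pads are 22 mm wide; open, the fingers measure 114 mm over their backs; the gripper's body (76 mm by 85 mm) begins 54 mm behind the grasp point. The pads swing forward as they close: fully open they stand 13 mm farther back than shut.
Start: joints at [1.056, 0.536, -0.004, 1.538, 0.003, 1.067, -0.071], TCP at [282.02, -585.624, 231.29] pointing down, gripper open.
Joint ranges: [-2.7, 2.7], [-0.37, 2.16], [-1.27, 1.26], [0.24, 2.4], [-1.31, 4.45], [0.19, 1.91], [-2.76, 2.76]. Speed limits (rad/s): [2.39, 2.39, 3.14, 3.14, 3.14, 3.14, 3.14].

## Interface

Orientations are given as a rotation vector (axis times angle).
In Python, from plant import arm gives the robot as it stands. The module is installed in compiled form; this text tells all that it offers.
- The arm moves only by the shell command python3 -m handwheel 'ROWS' [FORCE]. ROWS is JSON, a list of rows, each a list of 7 numbers: the turn, a rotation vector about the tool's x, y, z in degrees, then the shift along the tool's x, y, z in m, then the opening in per cent of the stroke, from 0 (shut) to 100 (fully open). A call has 1 to 8 rows; each row is the pose to reach, as a shift and turn from the pose commanded when the call began, along the tool's axes at that moment; what a row does not reach only later rows make up. A row lasts 1/8 s, in which the tool goes at most 62.5 mm and 10.7 degrees, less where a joint would pass 70% of its speed; a pose out of reach is approached as far as the arm can. A call with a gripper value outside its range is refused whole. The fingers move at their own pace and stop on an object; FORCE is the grip in N (left out, the last holds). Time passes only in rows, so rows that repeat a pose let the fingers close. It gives the time, the measured TCP pose, the force, the opening and the grip force at its end, in the units of the state.
- arm.sense(): the state, without advancing time (a new reading comes with each control period).
- arm.capture(name): name is "scene" or "top" or "wrist"; returns a dict with "image" (420x560x3 uint8, blue, green, red), "K" (3x3 intrinsics, pixels), "R" (3x3) and "t" (3): a world point X has camera coordinates R X + t; the wrist camera has in their place "T_tool_cam" (4x4, takes a point from camera to tool coordinates, whose origin is the TCP and whose axes are the flange's). Camera axes: x right, y down, z forward; pixel columns grow to the right and rows downward; lengths in mm; the calibration is good to about 2 mm. The wrist camera is an equidistant fisheye: a pixel r from the principal point sees the ray r / f radians off the axis. A picture is of the moment at which its call begins: read the wrist's pose just before it. There is no depth.
- arm.hand_in(): hands the job in; it is judged then, once.
The state is a dict: "time": time; "qpos": joint angles; "qd": joint speeds; "effort": joint torques, N m; "tool_pos": TCP position; "tool_rot": TCP orientation; "ft_force": force on the tool from outside, world axes, zero at the start; "ft_torque": the same for the moment, N m; "width": opening from 0.0 (shut) to 1.0 (fully open); "grasp_force": force on a finger pad.
Only numpy, scipy, OpenCV 4.12 (cv2) and the standard library are available. Lean on these libraries where they do the work, as an engineer would, in place of code of your own. Each camera call takes 0.05 s, during which the arm holds its last target. There are 200 camera calls.

## Working session

There is one attempt and no reset: what is moved stays moved. The work goes in short steps, Python scripts to look and compute and a shell command to move; the robot and the scene stay as the last step left them, time stands still between calls to the robot, and variables do not carry over. Pictures are saved under pics/ and viewed, at most 10 in all, crops included, and the job is handed in when it is done.

```bash
mkdir -p pics; python3 - <<'E'
from plant import arm
import cv2,numpy as np,pickle
s=arm.sense();print(s)
d={}
for n in("scene","top","wrist"):
    c=arm.capture(n);d[n]=c;cv2.imwrite(f"pics/{n}0.png",c["image"])
    print(n,{k:np.round(v,3).tolist() for k,v in c.items() if k!="image"})
a=np.hstack([d["scene"]["image"],d["top"]["image"]])
pickle.dump(d,open("d0.pkl","wb"))
E
```

```text
{'time': 0.0, 'qpos': array([ 1.05579119,  0.53719301, -0.0044527 ,  1.53887844,  0.00256018,
        1.06727561, -0.07118463]), 'qd': array([ 6.75063197e-04, -6.85092069e-04, -5.33588969e-04, -5.36230974e-05,
        7.89177639e-04,  9.28947208e-04, -7.08111538e-04]), 'effort': array([-3.68977353e-04, -5.83410645e+01,  1.04860716e+00, -2.59106737e+01,
        1.23608537e-02,  9.40255966e-03, -1.29701877e-05]), 'tool_pos': array([ 281.7553547 , -585.05722197,  230.39347031]), 'tool_rot': array([-3.06115442e+00, -6.98827590e-01,  7.42300079e-04]), 'ft_force': array([-0.16112119, -0.13263505, -0.75887361]), 'ft_torque': array([-0.05912058, -0.06034265, -0.00741853]), 'grasp_force': 0.0, 'width': 0.9993611329859242}
scene {'K': [[446.058, 0.0, 281.752], [0.0, 446.058, 210.535], [0.0, 0.0, 1.0]], 'R': [[-0.503, 0.864, 0.016], [0.617, 0.372, -0.693], [-0.605, -0.339, -0.721]], 't': [306.837, -305.145, 1815.572]}
top {'K': [[497.791, 0.0, 274.799], [0.0, 497.791, 213.016], [0.0, 0.0, 1.0]], 'R': [[0.001, -1.0, -0.002], [-0.994, -0.0, -0.109], [0.109, 0.002, -0.994]], 't': [-12.917, 552.356, 1365.225]}
wrist {'K': [[325.192, 0.0, 286.15], [0.0, 325.192, 205.961], [0.0, 0.0, 1.0]], 'T_tool_cam': [[0.0, -0.966, -0.26, 64.949], [1.0, 0.001, -0.0, 0.049], [0.001, -0.26, 0.966, -142.781], [0.0, 0.0, 0.0, 1.0]]}
```

View pics/top0.png

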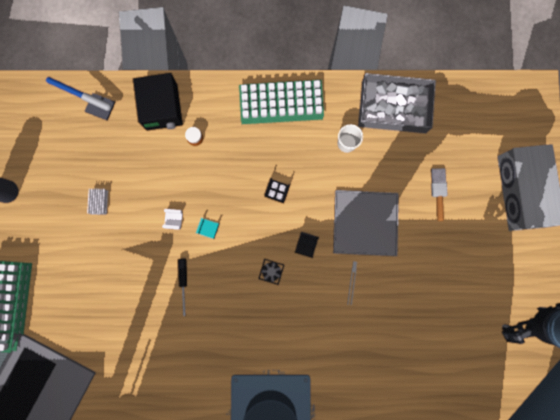

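View pics/scene0.png

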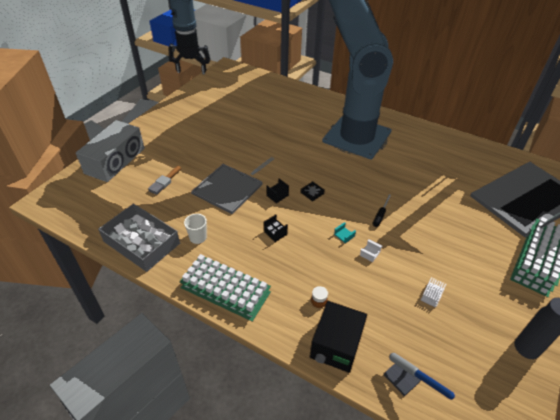

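The top view shows two black racks, at (277,188) with four sinks and at (307,244), which is dark. The silver cover is at (173,219), its turquoise look-alike at (208,228), and the tray at (366,222). The robot's base is at about (270,400), so the rack at (277,188) is the farther one. I'll confirm that in an enlarged crop and measure.

```bash
cat > h.py <<'E'
import numpy as np,cv2,pickle
from scipy.spatial.transform import Rotation as Ro
def ray(c,px):
    d=np.linalg.inv(c["K"])@np.array([px[0],px[1],1.]);return -c["R"].T@c["t"],c["R"].T@d
def onz(c,px,z):
    o,d=ray(c,px);return o+d*(z-o[2])/d[2]
def proj(c,X):
    p=c["K"]@(c["R"]@np.asarray(X,float)+c["t"]);return p[:2]/p[2]
def wray(c,s,px):
    K=c["K"];u=np.array([(px[0]-K[0,2]),(px[1]-K[1,2])])/K[0,0];r=np.hypot(*u)
    d=np.array([*(u/r*np.sin(r)),np.cos(r)]) if r>0 else np.array([0,0,1.])
    T=c["T_tool_cam"];R=Ro.from_rotvec(s["tool_rot"]).as_matrix()
    return R@T[:3,3]+s["tool_pos"],R@T[:3,:3]@d
def wz(c,s,px,z):
    o,d=wray(c,s,px);return o+d*(z-o[2])/d[2]
def wproj(c,s,X):
    R=Ro.from_rotvec(s["tool_rot"]).as_matrix();T=c["T_tool_cam"]
    p=T[:3,:3].T@(R.T@(np.asarray(X)-s["tool_pos"])-T[:3,3])
    th=np.arctan2(np.hypot(p[0],p[1]),p[2]);n=p[:2]/np.hypot(p[0],p[1]);return n*th*c["K"][0,0]+c["K"][:2,2]
E
python3 - <<'E'
from h import *
d=pickle.load(open("d0.pkl","rb"));c=d["top"];im=c["image"]
cr=cv2.resize(im[170:265,150:410],None,fx=3,fy=3,interpolation=cv2.INTER_CUBIC)
sc=d["scene"]["image"][165:260,250:400]
b=cv2.resize(sc,None,fx=3,fy=3,interpolation=cv2.INTER_CUBIC)
cv2.imwrite("pics/crop.png",np.vstack([cr,np.pad(b,((0,0),(0,780-450),(0,0)))]))
for n,p,z in[("rackfar",(277,188),28),("racknear",(307,244),28),("cover",(173,219),20),("turq",(208,228),20),("fan",(271,271),20),("tray",(366,222),7),("base",(270,400),0)]:
    X=onz(c,p,z);print(n,X.round(0),np.hypot(X[0],X[1]).round())
hsv=cv2.cvtColor(im,cv2.COLOR_BGR2HSV)
for p in[(277,188),(307,244),(173,219),(168,225),(366,222),(340,250)]:print(p,hsv[p[1],p[0]])
E
```

```text
rackfar [624. -19.  28.] 624.0
racknear [ 466. -102.   28.] 477.0
cover [536. 275.  20.] 603.0
turq [511. 175.  20.] 540.0
fan [391.  -2.  20.] 391.0
tray [ 529. -272.    7.] 595.0
base [38.  0.  0.] 38.0
(277, 188) [138  19  67]
(307, 244) [150  11  23]
(173, 219) [141  12 217]
(168, 225) [141  11 225]
(366, 222) [143  12  86]
(340, 250) [140   9  87]
```

View pics/crop.png

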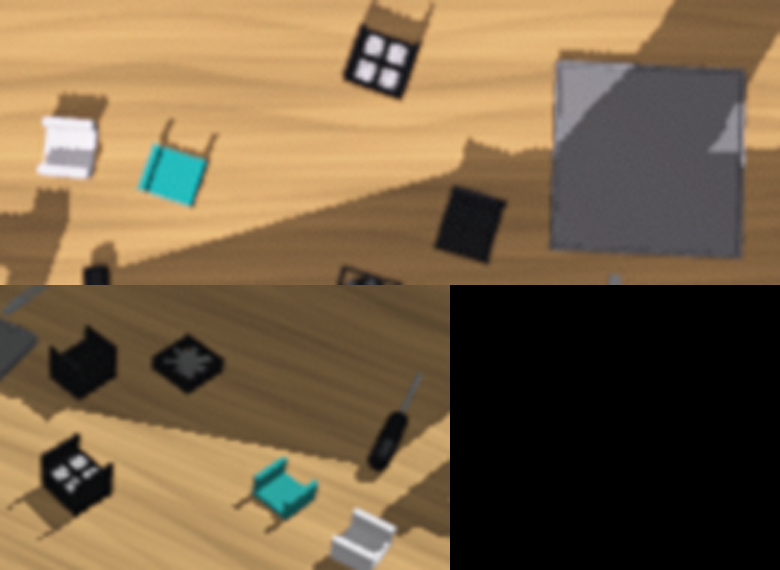

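The crop confirms it: the far rack at top-view (277,188), 624 mm out, holds the four sinks. The dark look-alike at (307,244) is only 477 mm out. The silver cover has its rails at the image top and bottom, so its x axis is roughly along world x. The rack's lips are at its left and right. Next I'll estimate the yaws and work out the first move.

```bash
cat >> h.py <<'E'
def Rdown(yaw):  # tool z down, tool y at world yaw (deg)
    a=np.radians(yaw);y=np.array([np.cos(a),np.sin(a),0]);z=np.array([0,0,-1.]);return np.stack([np.cross(y,z),y,z],1)
def row(s,P,R,w=None):
    Rc=Ro.from_rotvec(s["tool_rot"]).as_matrix()
    print("turn",np.degrees(Ro.from_matrix(Rc.T@R).as_rotvec()).round(1),"shift",(Rc.T@(np.asarray(P)-s["tool_pos"])/1000).round(4))
E
python3 - <<'E'
from h import *
from plant import arm
d=pickle.load(open("d0.pkl","rb"));c=d["top"];im=c["image"];hsv=cv2.cvtColor(im,cv2.COLOR_BGR2HSV)
def rect(n,box,m,z):
    x0,y0,x1,y1=box;M=np.zeros(m.shape,np.uint8);M[y0:y1,x0:x1]=m[y0:y1,x0:x1]*255
    k=max(cv2.findContours(M,0,1)[0],key=cv2.contourArea)[:,0,:].astype(float)
    W=np.array([onz(c,p,z)[:2] for p in k],np.float32);r=cv2.minAreaRect(W);print(n,np.round(r[0]),np.round(r[1]),round(r[2],1))
rect("cover",(155,200,190,235),(hsv[...,2]>150)&(hsv[...,1]<60),20)
rect("rack",(255,170,300,210),(hsv[...,1]<60)|(hsv[...,2]<60),38)
rect("tray",(325,175,410,265),hsv[...,1]<50,10)
s=arm.sense();row(s,[540,260,200],Rdown(0))
E
```

```text
cover [537. 277.] [53. 57.] 84.7
rack [615. -18.] [55. 51.] 71.4
tray [ 528. -270.] [179. 180.] 87.4
turn [ -0.1  -0.  -64.3] shift [ 0.5994 -0.6494  0.0314]
```

```bash
python3 -m handwheel '[[0,0,-64,0.6,-0.65,0,100],[0,0,-64,0.6,-0.65,0,100],[0,0,-64,0.6,-0.65,0,100],[0,0,-64,0.6,-0.65,0,100],[0,0,-64,0.6,-0.65,0,100],[0,0,-64,0.6,-0.65,0,100],[0,0,-64,0.6,-0.65,0,100],[0,0,-64,0.6,-0.65,0,100]]'; python3 - <<'E'
from h import *
from plant import arm
row(arm.sense(),[540,260,170],Rdown(-5))
E
```

```text
time: 1.15
tool_pos: [428.4, -105.7, 231.4]
tool_rot: [2.227, 2.215, 0.0]
ft_force: [0.4, -0.5, 0.4]
width: 1.002
grasp_force: 0.0
turn [0.  0.  4.7] shift [0.3663 0.1096 0.0613]
```

```bash
python3 -m handwheel '[[0,0,4.7,0.366,0.11,0.061,100],[0,0,4.7,0.366,0.11,0.061,100],[0,0,4.7,0.366,0.11,0.061,100],[0,0,4.7,0.366,0.11,0.061,100],[0,0,4.7,0.366,0.11,0.061,100],[0,0,4.7,0.366,0.11,0.061,100],[0,0,4.7,0.366,0.11,0.061,100],[0,0,4.7,0.366,0.11,0.061,100]]'; python3 - <<'E'
from h import *
from plant import arm
s=arm.sense();c=arm.capture("wrist");cv2.imwrite("pics/w1.png",c["image"]);pickle.dump((s,c),open("w1.pkl","wb"))
print(s["tool_pos"],[wproj(c,s,p).round() for p in([537,277,28],[612,-18,48],[510,175,20])])
E
```

```text
time: 2.15
tool_pos: [539.5, 258.1, 169.7]
tool_rot: [-2.314, -2.124, 0.002]
ft_force: [-0.4, -0.6, -0.4]
width: 1.002
grasp_force: 0.0
[539.50672275 258.14846002 169.71821857] [array([282., 173.]), array([364., 410.]), array([265., 275.])]
```

View pics/w1.png

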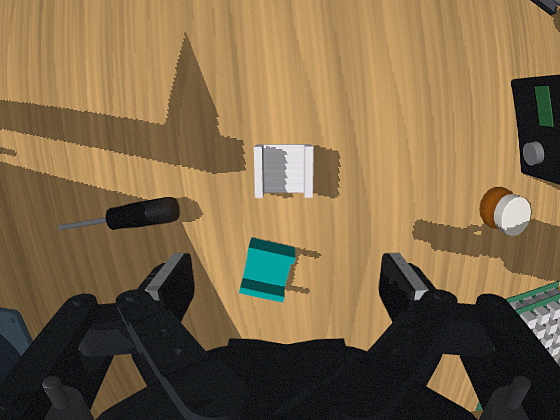

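The wrist view shows the silver cover at about (254–313, 145–198), rails left and right; the turquoise look-alike is at (268,268).

```bash
cat >> h.py <<'E'
def wrect(s,c,m,box,z):
    x0,y0,x1,y1=box;M=np.zeros(m.shape,np.uint8);M[y0:y1,x0:x1]=m[y0:y1,x0:x1]*255
    k=max(cv2.findContours(M,0,1)[0],key=cv2.contourArea)[:,0,:].astype(float)
    W=np.array([wz(c,s,p,z)[:2] for p in k],np.float32);r=cv2.minAreaRect(W);return np.array(r[0]),np.array(r[1]),r[2],cv2.boxPoints(r)
E
python3 - <<'E'
from h import *
from plant import arm
s,c=pickle.load(open("w1.pkl","rb"));hsv=cv2.cvtColor(c["image"],cv2.COLOR_BGR2HSV)
m=(hsv[...,1]<45)&(hsv[...,2]>90)
for z in(28,):
    r=wrect(s,c,m,(235,130,330,215),z);print(z,*[np.round(a,1) for a in r[:3]])
P=r[0]
row(arm.sense(),[P[0],P[1],70],Rdown(-5));row(arm.sense(),[P[0],P[1],6],Rdown(-5))
E
```

```text
28 [538.  279.2] [47.7 52.3] 85.1
turn [-0.   0.1 -0. ] shift [ 0.0226 -0.0038  0.0999]
turn [-0.   0.1 -0. ] shift [ 0.0227 -0.0037  0.1639]
```

```bash
python3 -m handwheel '[[0,0,0,0.022,-0.004,0.1,100],[0,0,0,0.022,-0.004,0.1,100],[0,0,0,0.022,-0.004,0.166,100],[0,0,0,0.022,-0.004,0.166,100],[0,0,0,0.022,-0.004,0.166,100],[0,0,0,0.022,-0.004,0.166,40],[0,0,0,0.022,-0.004,0.166,20],[0,0,0,0.022,-0.004,0.166,20]]' 40; python3 -m handwheel '[[0,0,0,0,0,0,20],[0,0,0,0,0,0,20],[0,0,0,0,0,0,20]]'
```

```text
time: 3.2
tool_pos: [539.4, 280.7, 6.5]
tool_rot: [2.315, 2.121, 0.005]
ft_force: [-0.8, -0.1, 9.6]
width: 0.598
grasp_force: 42.1
time: 3.58
tool_pos: [539.4, 280.7, 6.5]
tool_rot: [2.315, 2.121, 0.004]
ft_force: [-1.3, -2.1, 9.3]
width: 0.593
grasp_force: 42.1
```

```bash
python3 -m handwheel '[[0,0,0,0,0,-0.06,20],[0,0,0,0,0,-0.13,20],[0,0,13.6,-0.35,0.076,-0.15,20],[0,0,13.6,-0.35,0.076,-0.15,20],[0,0,13.6,-0.35,0.076,-0.15,20],[0,0,13.6,-0.35,0.076,-0.15,20],[0,0,13.6,-0.35,0.076,-0.15,20],[0,0,13.6,-0.35,0.076,-0.15,20]]'; python3 -m handwheel '[[0,0,0,-0.045,0,0,20],[0,0,0,-0.045,0,0,20],[0,0,0,-0.045,0,0,20]]';  python3 - <<'E'
from h import *
from plant import arm
s=arm.sense();c=arm.capture("wrist");cv2.imwrite("pics/w2.png",c["image"]);pickle.dump((s,c),open("w2.pkl","wb"))
print(s["tool_pos"],wproj(c,s,[615,-18,48]))
E
```

```text
time: 4.58
tool_pos: [583.2, -78.6, 155.3]
tool_rot: [2.552, 1.83, 0.0]
ft_force: [1.2, -0.2, -1.2]
width: 0.599
grasp_force: 43.4
time: 4.95
tool_pos: [569.0, -117.1, 154.9]
tool_rot: [2.551, 1.834, 0.001]
ft_force: [-0.2, -0.7, 0.3]
width: 0.599
grasp_force: 43.5
[ 568.977827   -117.08127758  154.87059099] [302.88086054  64.7194336 ]
```

View pics/w2.png

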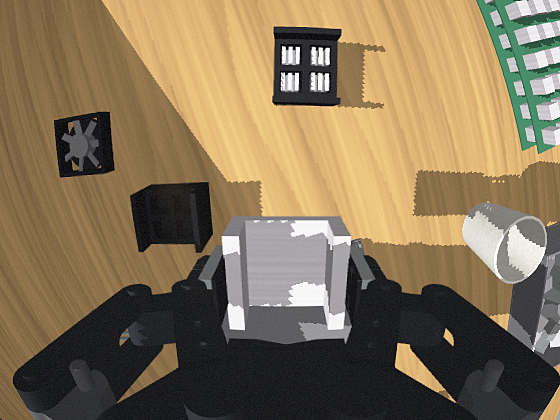

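The picture shows the rack with four sinks at (275–341, 27–106), its lips at top and bottom. The cover is held squarely, with its rail tops at (222–243) and (327–350), rows 217–330. The look-alike rack is at (172,217) and the fan at (84,145). I'll move nearer the rack and measure the rack and the held cover.

```bash
python3 -m handwheel '[[0,0,0,0.05,0.005,0,20],[0,0,0,0.05,0.005,0,20],[0,0,0,0.05,0.005,0,20]]';  python3 - <<'E'
from h import *
from plant import arm
s=arm.sense();c=arm.capture("wrist");im=c["image"];pickle.dump((s,c),open("w3.pkl","wb"))
p=wproj(c,s,[615,-18,38]);print(s["tool_pos"],p)
x,y=np.clip(p-[65,65],0,None).astype(int);
a=cv2.resize(im[y:y+130,x:x+130],None,fx=4.4,fy=4.4,interpolation=cv2.INTER_CUBIC)
b=cv2.resize(im[200:350,210:370],(220,206));print("crop origin",x,y)
cv2.imwrite("pics/w3.png",a)
E
```

```text
time: 5.38
tool_pos: [589.6, -70.5, 154.3]
tool_rot: [-2.548, -1.837, 0.0]
ft_force: [-0.0, -0.7, -1.6]
width: 0.6
grasp_force: 43.4
[589.5705305 -70.4529102 154.3378099] [296.52078952 129.76441704]
crop origin 231 64
```

View pics/w3.png

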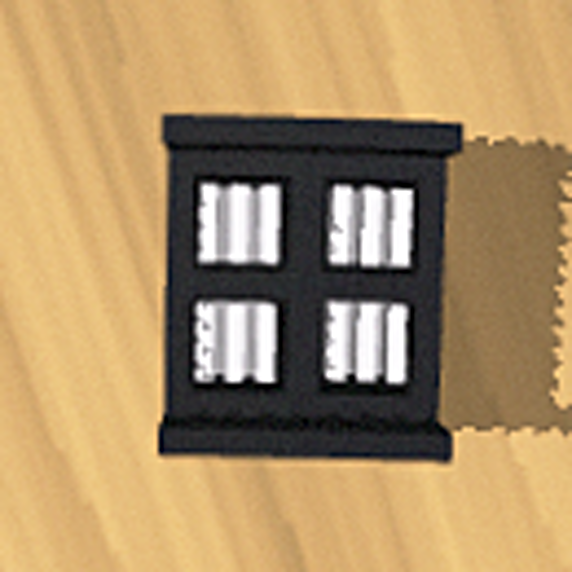

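```bash
python3 - <<'E'
from h import *
s,c=pickle.load(open("w3.pkl","rb"));im=c["image"];hsv=cv2.cvtColor(im,cv2.COLOR_BGR2HSV)
m=hsv[...,2]<75
r=wrect(s,c,m,(255,80,345,180),48);print(*[np.round(a,1) for a in r[:3]])
# sinks, top z=26
M=np.zeros(m.shape,np.uint8);q=((hsv[...,1]<45)&(hsv[...,2]>120)).astype(np.uint8)*255;M[95:160,265:335]=q[95:160,265:335]
M=cv2.morphologyEx(M,cv2.MORPH_CLOSE,np.ones((3,3)))
n,_,st,ce=cv2.connectedComponentsWithStats(M)
C=[wz(c,s,ce[i],26)[:2] for i in range(1,n) if st[i,4]>100];print(np.round(C,1),np.mean(C,0))
# held cover: tool coords of rail ends at tool z
T=c["T_tool_cam"]
def tool(px,z):
    K=c["K"];u=(np.array(px)-K[:2,2])/K[0,0];rr=np.hypot(*u);d=np.array([*(u/rr*np.sin(rr)),np.cos(rr)]);o=T[:3,3];d=T[:3,:3]@d;return (o+d*(z-o[2])/d[2]).round(1)
g=hsv[...,2]
for col in(228,233,238,333,338,343):
    v=g[205:345,col].astype(int);ed=np.where(np.abs(np.diff(v))>50)[0]+205;print(col,ed,[tool((col,e),-21.5)[0] for e in ed])
cv2.imwrite("pics/w3b.png",cv2.resize(im[195:350,205:370],None,fx=3.6,fy=3.6,interpolation=cv2.INTER_CUBIC))
E
```

```text
[618.3 -18.1] [59.2 51.3] 70.5
[[610.2  -3.3]
 [633.5 -11.3]
 [602.4 -24.4]
 [625.8 -32. ]] [617.97538615 -17.74575566]
228 [235 254 304] [np.float64(20.4), np.float64(12.1), np.float64(-12.2)]
233 [215 235 256 305 328 329] [np.float64(28.8), np.float64(20.5), np.float64(11.3), np.float64(-12.6), np.float64(-25.4), np.float64(-26.0)]
238 [215 235 254 308 329 338] [np.float64(28.8), np.float64(20.5), np.float64(12.2), np.float64(-14.1), np.float64(-25.9), np.float64(-31.3)]
333 [215 244 314 329 338] [np.float64(28.9), np.float64(16.6), np.float64(-17.3), np.float64(-25.8), np.float64(-31.2)]
338 [215 235 242 312 328 329] [np.float64(28.9), np.float64(20.5), np.float64(17.5), np.float64(-16.3), np.float64(-25.4), np.float64(-25.9)]
343 [222 235 243 315 328] [np.float64(26.0), np.float64(20.5), np.float64(17.0), np.float64(-18.1), np.float64(-25.5)]
```

View pics/w3b.png

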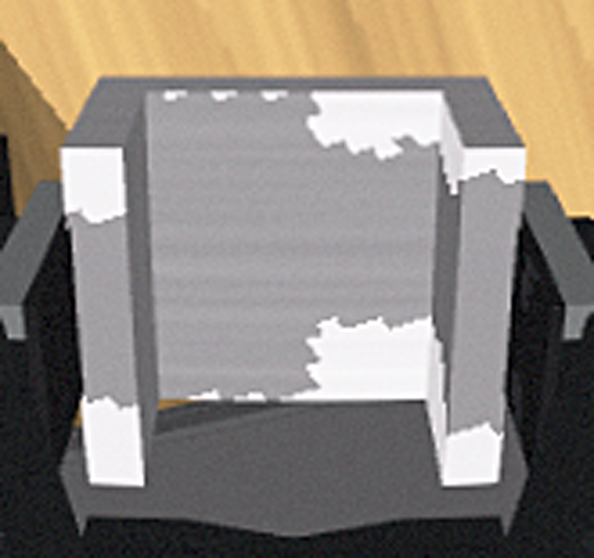

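```bash
python3 - <<'E'
from h import *
from plant import arm
s=arm.sense()
for z in(60,34.5):row(s,[618.95,-15.5,z],Rdown(-19))
E
```

```text
turn [-0.   0.   0.5] shift [0.0626 0.0103 0.0942]
turn [-0.   0.   0.5] shift [0.0626 0.0103 0.1197]
```

```bash
python3 -m handwheel '[[0,0,0.5,0.0626,0.0103,0.05,20],[0,0,0.5,0.0626,0.0103,0.094,20],[0,0,0.5,0.0626,0.0103,0.094,20],[0,0,0.5,0.0626,0.0103,0.094,20],[0,0,0.5,0.0626,0.0103,0.094,20]]'; python3 -m handwheel '[[0,0,0,0,0,0.008,20],[0,0,0,0,0,0.016,20],[0,0,0,0,0,0.02,20],[0,0,0,0,0,0.023,20],[0,0,0,0,0,0.0245,20],[0,0,0,0,0,0.0245,20]]'
```

```text
time: 6.05
tool_pos: [619.9, -17.2, 61.9]
tool_rot: [2.559, 1.819, 0.002]
ft_force: [-0.6, -0.5, -0.7]
width: 0.601
grasp_force: 44.0
time: 6.8
tool_pos: [619.2, -15.8, 35.7]
tool_rot: [-2.559, -1.822, 0.0]
ft_force: [0.2, -0.2, -1.5]
width: 0.6
grasp_force: 44.1
```

```bash
python3 -m handwheel '[[0,0,0,0,0,0.001,20],[0,0,0,0,0,0.002,20],[0,0,0,0,0,0.002,20]]'; python3 -m handwheel '[[0,0,0,0,0,0,63],[0,0,0,0,0,0,67],[0,0,0,0,0,0,75],[0,0,0,0,0,0,100],[0,0,0,0,0,-0.04,100],[0,0,0,-0.05,0,-0.12,100],[0,0,0,-0.05,0,-0.12,100],[0,0,0,-0.05,0,-0.12,100]]'
python3 - <<'E'
from h import *
from plant import arm
s=arm.sense();c=arm.capture("wrist");im=c["image"];hsv=cv2.cvtColor(im,cv2.COLOR_BGR2HSV);pickle.dump((s,c),open("w4.pkl","wb"))
p=wproj(c,s,[618,-18,50]).astype(int);print(s["tool_pos"],p);b=(p[0]-60,max(p[1]-60,0),p[0]+60,p[1]+60)
r=wrect(s,c,(hsv[...,1]<40)&(hsv[...,2]>80),b,56);print("cover",*[np.round(a,1) for a in r[:3]])
r=wrect(s,c,(hsv[...,2]<75),b,48);print("rack",*[np.round(a,1) for a in r[:3]])
cv2.imwrite("pics/w4.png",cv2.resize(im[b[1]:b[3],b[0]:b[2]],None,fx=4,fy=4,interpolation=cv2.INTER_CUBIC))
E
```

```text
time: 7.18
tool_pos: [619.5, -15.7, 34.9]
tool_rot: [2.559, 1.822, 0.0]
ft_force: [-2.2, 0.0, 7.4]
width: 0.593
grasp_force: 45.2
time: 8.18
tool_pos: [604.2, -65.2, 156.1]
tool_rot: [2.559, 1.817, 0.004]
ft_force: [-0.8, 0.8, -0.7]
width: 0.995
grasp_force: 0.0
[604.15398303 -65.18066658 156.07124822] [283 141]
cover [618.6 -17. ] [46.  52.4] 70.7
rack [609.2 -41.6] [ 8.8 51. ] 70.7
```

View pics/w4.png

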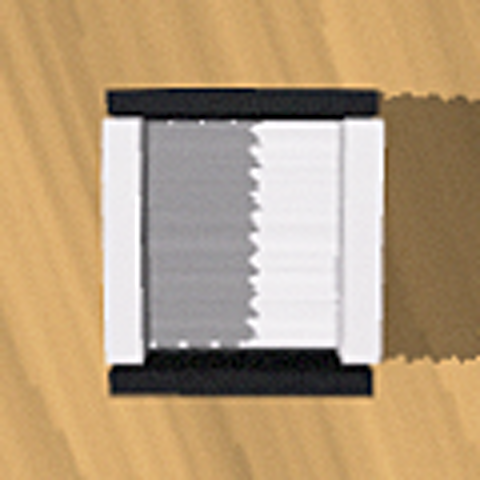

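The picture shows the cover seated between the lips, centred and flush to within 1 mm: rails at columns 105–145 and 340–382, lips at rows 90–118 and 365–395. Next I'll work out the 45° tilted grip at the seam.

```bash
cat >> h.py <<'E'
def pose(seam,yaw,tilt,back=0):
    R=Rdown(yaw)@Ro.from_euler('y',tilt,degrees=True).as_matrix();return np.asarray(seam,float)+R[:,2]*(19-back),R
E
python3 - <<'E'
from h import *
from plant import arm
s=arm.sense()
P,R=pose([618.5,-17.3,28],-19.3,45,80);print(P);row(s,P,R)
E
```

```text
[604.24375293 -58.00945123  71.13351365]
turn [ 0.  45.   0.2] shift [ 0.0056 -0.0011  0.0833]
```

```bash
python3 -m handwheel '[[0,11,0,0,0,0,100],[0,22,0,0,0,0,100],[0,33,0,0,0,0.02,100],[0,45,0.2,0.0056,-0.001,0.05,100],[0,45,0.2,0.0056,-0.001,0.083,100],[0,45,0.2,0.0056,-0.001,0.083,100],[0,45,0.2,0.0056,-0.001,0.083,100]]';python3 - <<'E'
from h import *
from plant import arm
s=arm.sense();print(s["qpos"].round(2))
P,R=pose([618.5,-17.3,28],-19.3,45,0);print(P);row(s,P,R)
E
```

```text
time: 9.1
tool_pos: [604.5, -55.4, 72.3]
tool_rot: [-2.079, -1.479, -0.862]
ft_force: [0.2, 0.6, -0.1]
width: 0.998
grasp_force: 0.0
[ 0.99  1.02 -0.84  1.75 -0.15  0.66  0.22]
[622.9404704   -4.62000699  14.56497116]
turn [-0.1 -0.   0.1] shift [-0.0027  0.0007  0.079 ]
```

```bash
python3 -m handwheel '[[0,0,0,-0.0027,0.0007,0.03,100],[0,0,0,-0.0027,0.0007,0.06,100],[0,0,0,-0.0027,0.0007,0.079,100],[0,0,0,-0.0027,0.0007,0.079,100],[0,0,0,-0.0027,0.0007,0.079,100],[0,0,0,-0.0027,0.0007,0.079,70]]' 30; python3 -m handwheel '[[0,0,0,0,0,0,50],[0,0,0,0,0,0,30],[0,0,0,0,0,0,20],[0,0,0,0,0,0,20]]' 80;python3 - <<'E'
from h import *
from plant import arm
s=arm.sense();print(s["qpos"].round(2),s["tool_pos"])
P,R=pose([618.5,-17.3,28],-19.3,45,0);row(s,P,R)
E
```

```text
time: 9.85
tool_pos: [622.7, -8.0, 13.6]
tool_rot: [-2.084, -1.477, -0.862]
ft_force: [0.1, -0.3, 0.7]
width: 0.816
grasp_force: 0.0
time: 10.35
tool_pos: [622.4, -7.6, 13.5]
tool_rot: [-2.083, -1.476, -0.862]
ft_force: [-3.0, -4.8, 6.4]
width: 0.601
grasp_force: 81.9
[ 0.9   1.12 -0.81  1.75 -0.14  0.53  0.21] [622.38543699  -7.64355274  13.51344368]
turn [-0.  0. -0.] shift [ 0.0029 -0.0005  0.0014]
```

```bash
cat >> h.py <<'E'
def posq(seam,yaw,tilt,q):
    R=Rdown(yaw)@Ro.from_euler('y',tilt,degrees=True).as_matrix();return np.asarray(seam,float)-R@np.asarray(q),R
E
python3 - <<'E'
from h import *
from plant import arm
s=arm.sense();q=[2.9,-.5,-17.6]
for S,t in(([618.5,-17,98],45),([610,40,100],0),([610,40,100],-45)):row(s,*posq(S,-19.3,t,q))
E
```

```text
turn [-0.  0. -0.] shift [ 0.0497 -0.0001 -0.0493]
turn [ -0. -45.  -0.] shift [ 0.0755 -0.027  -0.0219]
turn [ -0.1 -90.   -0. ] shift [ 0.0724 -0.027  -0.0352]
```

```bash
python3 -m handwheel '[[0,0,0,0.02,0,-0.02,20],[0,0,0,0.05,0,-0.049,20],[0,-10,0,0.056,-0.007,-0.045,20],[0,-20,0,0.062,-0.014,-0.037,20],[0,-30,0,0.068,-0.021,-0.03,20],[0,-40,0,0.073,-0.026,-0.024,20],[0,-49,0,0.075,-0.027,-0.023,20],[0,-58,0,0.075,-0.027,-0.025,20]]';python3 - <<'E'
from h import *
from plant import arm
s=arm.sense();q=[2.9,-.5,-17.6];print(s["qpos"].round(2),s["width"])
for S,t in(([610,40,100],-45),([610,40,60],-45)):row(s,*posq(S,-19.3,t,q))
E
```

```text
time: 11.35
tool_pos: [608.3, 37.6, 84.3]
tool_rot: [2.44, 1.736, -0.284]
ft_force: [0.7, 1.3, -4.4]
width: 0.6
grasp_force: 82.9
[-0.18  0.71 -0.09  1.65  0.31  0.93 -0.79] 0.6001420625285384
turn [  0.1 -31.7   0.2] shift [-0.0125  0.0013 -0.0025]
turn [  0.1 -31.7   0.2] shift [-0.0034  0.0013  0.0365]
```

```bash
python3 -m handwheel '[[0,-11,0,-0.006,0.001,0,20],[0,-22,0,-0.01,0.001,-0.002,20],[0,-31.7,0,-0.0125,0.0013,-0.0025,20],[0,-31.7,0,-0.008,0.0013,0.017,20],[0,-31.7,0,-0.0034,0.0013,0.0365,20],[0,-31.7,0,-0.0034,0.0013,0.0365,20],[0,-31.7,0,-0.0034,0.0013,0.0365,20]]';python3 - <<'E'
from h import *
from plant import arm
s=arm.sense();q=[2.9,-.5,-17.6];print(s["qpos"].round(2),s["width"])
for S,t in(([610,40,60],-45),([610,40,36],-45),([610,40,30],-45)):row(s,*posq(S,-19.3,t,q))
E
```

```text
time: 12.22
tool_pos: [606.2, 22.7, 49.9]
tool_rot: [2.089, 1.479, -0.858]
ft_force: [0.3, 0.0, -3.5]
width: 0.599
grasp_force: 83.0
[-0.45  1.01  0.08  1.4   0.5   1.34 -1.  ] 0.5990354381687789
turn [-0.1 -0.4 -0.1] shift [ 0.0024 -0.0016 -0.002 ]
turn [-0.1 -0.4 -0.1] shift [ 0.0192 -0.0016  0.0151]
turn [-0.1 -0.4 -0.1] shift [ 0.0234 -0.0016  0.0194]
```

```bash
python3 -m handwheel '[[0,-0.4,0,0.01,-0.0016,0.006,20],[0,-0.4,0,0.0192,-0.0016,0.0151,20],[0,-0.4,0,0.021,-0.0016,0.017,20],[0,-0.4,0,0.0227,-0.0016,0.0187,20],[0,-0.4,0,0.0234,-0.0016,0.0194,20],[0,-0.4,0,0.0234,-0.0016,0.0194,20]]';python3 - <<'E'
from h import *
from plant import arm
s=arm.sense();q=[2.9,-.5,-17.6];print(s["qpos"].round(2),s["width"])
for S,t in(([610,40,30],-45),):row(s,*posq(S,-19.3,t,q))
E
```

```text
time: 12.98
tool_pos: [605.1, 27.4, 19.5]
tool_rot: [2.081, 1.477, -0.866]
ft_force: [-1.6, 0.4, 2.2]
width: 0.601
grasp_force: 83.5
[-0.46  1.06  0.08  1.39  0.5   1.32 -1.02] 0.6011841909263226
turn [-0.   0.2  0.1] shift [-0.0008  0.0009  0.0006]
```

```bash
python3 -m handwheel '[[0,0,0,0,0,0,63],[0,0,0,0,0,0,66],[0,0,0,0,0,0,75],[0,0,0,0,0,0,100],[0,0,0,0,0,0,100],[0,0,0,0,0,-0.03,100],[0,0,0,0,0,-0.07,100],[0,0,0,0,0,-0.1,100]]';python3 - <<'E'
from h import *
from plant import arm
s=arm.sense();print(s["qpos"].round(2),s["width"])
for t in(0,45):row(s,*pose([609,39.5,30],-19.3,t,110 if t==0 else 90))
E
```

```text
time: 13.98
tool_pos: [629.2, 95.8, 90.4]
tool_rot: [2.081, 1.479, -0.864]
ft_force: [-0.5, -0.3, 0.3]
width: 0.998
grasp_force: 0.0
[-0.52  1.02  0.06  1.24  0.46  1.5  -0.98] 0.9978397752837578
turn [-0.  45.   0.1] shift [-0.0639 -0.0006  0.0207]
turn [-0.1 90.   0.1] shift [-0.0705 -0.0006  0.085 ]
```

```bash
python3 -m handwheel '[[0,10,0,-0.01,0,-0.01,100],[0,20,0,-0.03,0,0,100],[0,31,0,-0.05,0,0.01,100],[0,45,0,-0.0639,-0.0006,0.0207,100],[0,45,0,-0.0639,-0.0006,0.0207,100],[0,45,0,-0.0639,-0.0006,0.0207,100]]';python3 - <<'E'
from h import *
from plant import arm
s=arm.sense();c=arm.capture("wrist");im=c["image"];hsv=cv2.cvtColor(im,cv2.COLOR_BGR2HSV);pickle.dump((s,c),open("w5.pkl","wb"))
p=wproj(c,s,[609,39.5,60]).astype(int);print(s["tool_pos"],p)
b=(p[0]-75,max(p[1]-75,0),p[0]+75,p[1]+75)
r=wrect(s,c,(hsv[...,2]<75),b,60);print("rack+lip at 60",*[np.round(a,1) for a in r[:3]])
r=wrect(s,c,(hsv[...,2]>80)&(hsv[...,1]<40),b,53);print("cover at 53",*[np.round(a,1) for a in r[:3]])
cv2.imwrite("pics/w5.png",cv2.resize(im[b[1]:b[3],b[0]:b[2]],None,fx=3.5,fy=3.5,interpolation=cv2.INTER_CUBIC))
for t in(45,):row(s,*pose([609,39.5,30],-19.3,t,90));row(s,*pose([609,39.5,30],-19.3,t,0))
E
```

```text
time: 14.72
tool_pos: [608.2, 35.6, 120.3]
tool_rot: [2.565, 1.813, -0.004]
ft_force: [-0.2, 0.9, -0.2]
width: 0.999
grasp_force: 0.0
[608.21006717  35.58517695 120.33572495] [286 215]
rack+lip at 60 [609.6  41.7] [56.6 51.7] 70.6
cover at 53 [598.8  73.3] [14. 10.] 69.7
turn [ 0.  45.2 -0.2] shift [-0.0461 -0.0004  0.0403]
turn [ 0.  45.2 -0.2] shift [ 0.0177 -0.0005  0.1037]
```

View pics/w5.png

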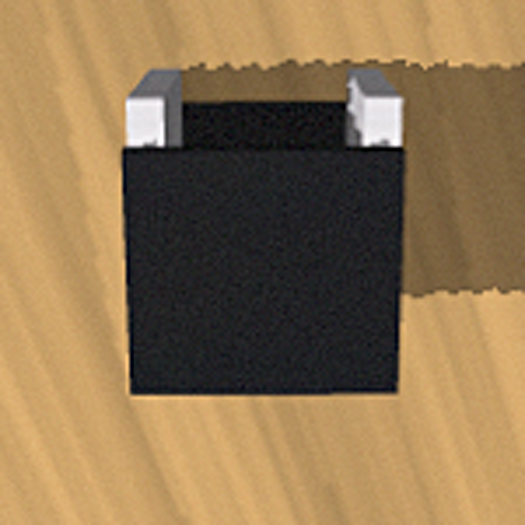

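The picture shows the pair standing on its y end: the rack's end face at (125–403, 150–392) with the cover's rails projecting above it at (145,115) and (378,120), still against the deck and flush. I'll locate the seam from the end-face edges.

```bash
python3 - <<'E'
from h import *
from plant import arm
s,c=pickle.load(open("w5.pkl","rb"));p=wproj(c,s,[609,39.5,60]).astype(int);o=p-75
f=lambda u,v:wz(c,s,(o[0]+u/3.5,o[1]+v/3.5),60)
t=f(264,150);b=f(264,392);print(t,b,np.linalg.norm(t-b));se=b+(t-b)*28/48;se[2]=30;print(se)
s=arm.sense()
for back in(90,0):row(s,*pose(se,-19.4,45,back))
E
```

```text
[616.29284258  59.8316695   60.        ] [600.46553795  15.01070162  60.        ] 47.53338546007739
[609.69813232  41.15626622  30.        ]
turn [-0.1 45.1  0. ] shift [-0.0466  0.0001  0.04  ]
turn [-0.1 45.1  0. ] shift [0.0172 0.0003 0.1035]
```

```bash
python3 -m handwheel '[[0,11,0,-0.015,0,0,100],[0,22,0,-0.03,0,0.01,100],[0,33,0,-0.04,0,0.03,100],[0,45.1,0,-0.0466,0,0.04,100],[0,45.1,0,-0.0466,0,0.04,100],[0,45.1,0,-0.0466,0,0.04,100],[0,45.1,0,-0.0466,0,0.04,100],[0,45.1,0,-0.0466,0,0.04,100]]';python3 - <<'E'
from h import *
from plant import arm
s=arm.sense();row(s,*pose([609.7,41.2,30],-19.4,45,0))
E
```

```text
time: 15.78
tool_pos: [593.7, -3.6, 81.1]
tool_rot: [-2.079, -1.483, -0.86]
ft_force: [0.4, -0.6, -0.5]
width: 1.0
grasp_force: 0.0
turn [-0.2  0.1  0.3] shift [-0.0024  0.0006  0.0888]
```

```bash
python3 -m handwheel '[[0,0,0,0,0.0006,0.03,100],[0,0,0,0,0.0006,0.06,100],[0,0,0,0,0.0006,0.0888,100],[0,0,0,0,0.0006,0.0888,100],[0,0,0,0,0.0006,0.0888,100],[0,0,0,0,0.0006,0.0888,70]]' 30;python3 - <<'E'
from h import *
from plant import arm
s=arm.sense();print(s["qpos"].round(2));row(s,*pose([609.7,41.2,30],-19.4,45,0))
E
```

```text
time: 16.52
tool_pos: [614.9, 52.1, 18.0]
tool_rot: [-2.084, -1.478, -0.862]
ft_force: [-0.8, 0.2, 0.2]
width: 0.819
grasp_force: 0.0
[ 0.79  1.06 -0.76  1.83 -0.34  0.43  0.32]
turn [-0.   0.1  0.1] shift [-0.     -0.0013  0.002 ]
```

```bash
python3 -m handwheel '[[0,0,0,0,-0.001,0.001,50],[0,0,0,0,-0.001,0.001,30],[0,0,0,0,-0.001,0.001,20],[0,0,0,0,-0.001,0.001,20]]' 80;python3 - <<'E'
from h import *
from plant import arm
s=arm.sense();P,R=pose([609.7,41.2,30],-19.4,45,0)
Rc=Ro.from_rotvec(s["tool_rot"]).as_matrix();q=Rc.T@(np.array([609.7,41.2,30])-s["tool_pos"]);print("q",q)
for S,y,t in(([609.7,41.2,100],-19.4,45),([560,-150,110],-22,0),([528,-270,120],-25,-45)):row(s,*posq(S,y,t,q))
E
```

```text
time: 17.02
tool_pos: [614.2, 53.2, 17.2]
tool_rot: [-2.083, -1.476, -0.863]
ft_force: [-2.4, -4.4, 6.9]
width: 0.601
grasp_force: 80.4
q [ 1.56011270e-03 -2.42353814e-01 -1.80733787e+01]
turn [-0.  0.  0.] shift [ 0.0495  0.     -0.0495]
turn [ -1.1 -45.    2.5] shift [-0.0955  0.0164 -0.2011]
turn [ -0.  -89.9   6.3] shift [-0.1812  0.0247 -0.3084]
```

```bash
python3 -m handwheel '[[0,0,0,0.02,0,-0.02,20],[0,0,0,0.05,0,-0.05,20],[0,-9,0.5,0.02,0.003,-0.08,20],[-0.2,-18,1,-0.01,0.006,-0.11,20],[-0.4,-27,1.5,-0.04,0.01,-0.14,20],[-0.8,-36,2,-0.07,0.013,-0.17,20],[-1.1,-45,2.5,-0.0955,0.0164,-0.2,20],[-1.1,-45,2.5,-0.0955,0.0164,-0.2,20]]';python3 - <<'E'
from h import *
from plant import arm
s=arm.sense();q=[0,-.2,-18];print(s["qpos"].round(2))
for S,y,t in(([528,-270,110],-25,-45),([528,-270,60],-25,-45)):row(s,*posq(S,y,t,q))
E
```

```text
time: 18.02
tool_pos: [560.3, -147.6, 90.7]
tool_rot: [2.601, 1.761, -0.002]
ft_force: [0.2, 1.3, -3.2]
width: 0.597
grasp_force: 89.4
[ 0.27  0.61 -0.12  1.82  0.11  0.72 -0.29]
turn [  1.3 -44.9   3. ] shift [-0.1383  0.015  -0.0064]
turn [  1.3 -44.9   3. ] shift [-0.1382  0.015   0.0436]
```

```bash
python3 -m handwheel '[[0.2,-9,0.6,-0.03,0.003,0,20],[0.5,-18,1.2,-0.06,0.006,0,20],[0.8,-27,1.8,-0.09,0.009,-0.003,20],[1,-36,2.4,-0.12,0.012,-0.005,20],[1.3,-45,3,-0.138,0.015,-0.006,20],[1.3,-45,3,-0.138,0.015,-0.006,20],[1.3,-45,3,-0.138,0.015,-0.006,20],[1.3,-45,3,-0.138,0.015,-0.006,20]]';python3 - <<'E'
from h import *
from plant import arm
s=arm.sense();q=[0,-.2,-18];print(s["qpos"].round(2))
for S,y,t in(([528,-270,70],-25,-45),([528,-270,38],-25,-45),([528,-270,32],-25,-45)):row(s,*posq(S,y,t,q))
E
```

```text
time: 19.02
tool_pos: [522.3, -282.6, 96.8]
tool_rot: [2.177, 1.381, -0.899]
ft_force: [-1.5, 1.1, -4.4]
width: 0.599
grasp_force: 87.5
[-0.18  0.83  0.31  1.72  0.59  1.01 -0.79]
turn [-0.2 -0.1 -0.1] shift [0.0287 0.0001 0.0273]
turn [-0.2 -0.1 -0.1] shift [0.0513 0.0001 0.05  ]
turn [-0.2 -0.1 -0.1] shift [0.0555 0.0001 0.0542]
```

```bash
python3 -m handwheel '[[-0.2,0,0,0.014,0,0.014,20],[-0.2,0,0,0.0287,0,0.0273,20],[-0.2,0,0,0.04,0,0.039,20],[-0.2,0,0,0.0513,0,0.05,20],[-0.2,0,0,0.0513,0,0.05,20],[-0.2,0,0,0.0513,0,0.05,20]]';python3 - <<'E'
from h import *
from plant import arm
s=arm.sense();q=[0,-.2,-18]
for S,y,t in(([528,-270,35],-25,-45),([528,-270,32],-25,-45)):row(s,*posq(S,y,t,q))
E
```

```text
time: 19.77
tool_pos: [522.9, -281.2, 24.7]
tool_rot: [2.171, 1.383, -0.898]
ft_force: [0.1, 0.1, -4.3]
width: 0.597
grasp_force: 103.8
turn [ 0.1  0.  -0. ] shift [0.0014 0.0001 0.002 ]
turn [ 0.1  0.  -0. ] shift [0.0035 0.0001 0.0041]
```

```bash
python3 -m handwheel '[[0,0,0,0.001,0,0.001,20],[0,0,0,0.002,0,0.002,20],[0,0,0,0.003,0,0.003,20],[0,0,0,0.0037,0,0.0037,20],[0,0,0,0.0037,0,0.0037,20]]'
```

```text
time: 20.4
tool_pos: [523.2, -281.7, 22.3]
tool_rot: [2.169, 1.379, -0.901]
ft_force: [-2.6, 7.1, 15.8]
width: 0.599
grasp_force: 105.6
```

```bash
python3 -m handwheel '[[0,0,0,-0.0007,0,-0.0007,20],[0,0,0,-0.0007,0,-0.0007,20],[0,0,0,-0.0007,0,-0.0007,61],[0,0,0,-0.0007,0,-0.0007,63],[0,0,0,-0.0007,0,-0.0007,66]]' 30;  python3 -m handwheel '[[0,0,0,0,0,0,75],[0,0,0,0,0,0,100],[0,0,0,0,0,0,100],[0,0,0,0,0,-0.03,100],[0,0,0,0,0,-0.07,100],[0,0,0,0,0,-0.11,100],[0,0,0,0,0,-0.11,100]]';python3 - <<'E'
from h import *
from plant import arm
s=arm.sense();row(s,*pose([528,-270,32],-25,0,130))
E
```

```text
time: 21.02
tool_pos: [522.8, -281.4, 20.7]
tool_rot: [2.17, 1.383, -0.899]
ft_force: [-0.0, 0.5, 0.2]
width: 0.655
grasp_force: 0.0
time: 21.9
tool_pos: [558.6, -208.1, 99.6]
tool_rot: [2.17, 1.386, -0.89]
ft_force: [-0.4, -1.0, -0.3]
width: 1.001
grasp_force: 0.0
turn [ 0.4 44.8  0.1] shift [-0.0796 -0.0016  0.0179]
```

```bash
python3 -m handwheel '[[0,10,0,-0.02,0,-0.02,100],[0,20,0,-0.04,0,-0.02,100],[0,31,0,-0.06,-0.001,-0.01,100],[0,45,0,-0.09,-0.0016,-0.01,100],[0,45,0,-0.11,-0.0016,-0.012,100],[0,45,0,-0.11,-0.0016,-0.012,100],[0,45,0,-0.11,-0.0016,-0.012,100]]';python3 - <<'E'
from h import *
from plant import arm
s=arm.sense();c=arm.capture("wrist");im=c["image"];hsv=cv2.cvtColor(im,cv2.COLOR_BGR2HSV);pickle.dump((s,c),open("w6.pkl","wb"))
p=wproj(c,s,[528,-270,60]).astype(int);print(s["tool_pos"],p)
b=(p[0]-70,max(p[1]-70,0),p[0]+70,p[1]+70)
for v in(35,45,55,65,75):
    r=wrect(s,c,(hsv[...,2]<v),b,60);print(v,*[np.round(a,1) for a in r[:3]])
cv2.imwrite("pics/w6.png",cv2.resize(im[b[1]:b[3],b[0]:b[2]],None,fx=4,fy=4,interpolation=cv2.INTER_CUBIC))
E
```

```text
time: 22.78
tool_pos: [524.5, -271.0, 183.1]
tool_rot: [-2.647, -1.69, 0.002]
ft_force: [-0.4, 0.8, 0.1]
width: 1.001
grasp_force: 0.0
[ 524.5365924  -270.96190154  183.1067809 ] [290 195]
35 [ 543.6 -241.3] [20.5 53.4] 48.3
45 [ 537.4 -248. ] [27.6 50.9] 65.3
55 [ 529.9 -264.7] [63.9 51.1] 66.5
65 [ 529.9 -264.6] [64.2 51.1] 66.5
75 [ 529.8 -264.6] [64.3 51.3] 66.5
```

View pics/w6.png

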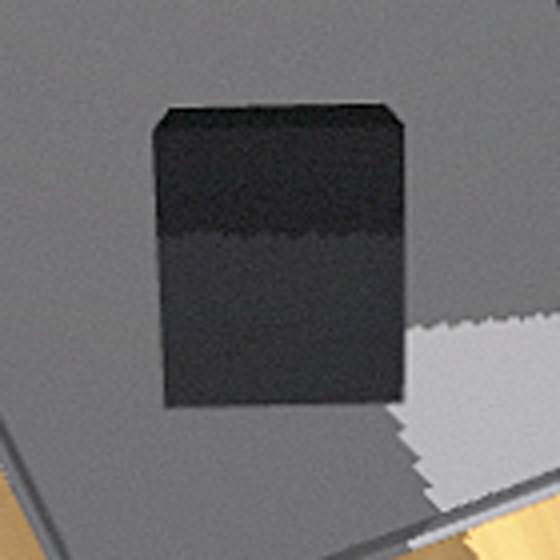

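The picture shows the rack upside down and flat in the tray: underside at (158–403, 127–405), with only its far end face showing above that. Now I'll grip the rack alone, above the seam.

```bash
python3 - <<'E'
from h import *
from plant import arm
s,c=pickle.load(open("w6.pkl","rb"));p=np.array([290,195])-70
a,b=[wz(c,s,(p[0]+u/4,p[1]+v/4),60) for u,v in((280,127),(282,405))];print(np.linalg.norm(a-b),(a+b)/2)
s=arm.sense();C=(a+b)/2
for z in(80,37):row(s,[C[0],C[1],z],Rdown(-23.5))
E
```

```text
59.89921857993168 [ 529.26177856 -267.31771983   60.        ]
turn [-0.1  0.  -1.3] shift [0.0045 0.0029 0.103 ]
turn [-0.1  0.  -1.3] shift [0.0045 0.0029 0.146 ]
```

```bash
python3 -m handwheel '[[0,0,-1.3,0.0045,0.003,0.05,100],[0,0,-1.3,0.0045,0.003,0.095,100],[0,0,-1.3,0.0045,0.003,0.12,100],[0,0,-1.3,0.0045,0.003,0.145,100],[0,0,-1.3,0.0045,0.003,0.145,100],[0,0,-1.3,0.0045,0.003,0.145,100]]';python3 - <<'E'
from h import *
from plant import arm
row(arm.sense(),[529.3,-267.3,37.5],Rdown(-23.5))
E
```

```text
time: 23.58
tool_pos: [530.4, -268.8, 39.9]
tool_rot: [2.627, 1.721, 0.001]
ft_force: [0.2, -0.5, 0.2]
width: 1.005
grasp_force: 0.0
turn [ 0.1  0.  -0. ] shift [ 0.001  -0.0016  0.0024]
```

```bash
python3 -m handwheel '[[0,0,0,0.001,-0.0015,0.002,75],[0,0,0,0.001,-0.0015,0.002,68],[0,0,0,0.001,-0.0015,0.002,62],[0,0,0,0.001,-0.0015,0.002,55],[0,0,0,0.001,-0.0015,0.002,30],[0,0,0,0.001,-0.0015,0.002,20]]' 35; python3 -m handwheel '[[0,0,0,0,0,-0.003,20],[0,0,0,0,0,-0.007,20],[0,0,0,0,0,-0.011,20],[0,0,0,0,0,-0.016,20],[0,0,0,0,0,-0.022,20],[0,0,0,0,0,-0.03,20],[0,0,0,0,0,-0.045,20],[0,0,0,0,0,-0.07,20]]'
python3 - <<'E'
from h import *
from plant import arm
c=arm.capture("top");im=c["image"];hsv=cv2.cvtColor(im,cv2.COLOR_BGR2HSV);s=arm.sense();print(s["width"],s["ft_force"])
E
```

```text
time: 24.32
tool_pos: [528.9, -268.7, 38.2]
tool_rot: [2.628, 1.717, 0.001]
ft_force: [-1.0, 1.4, 6.3]
width: 0.597
grasp_force: 36.8
time: 25.32
tool_pos: [528.1, -268.2, 108.3]
tool_rot: [2.629, 1.719, -0.001]
ft_force: [0.8, 0.0, -0.4]
width: 0.602
grasp_force: 36.9
0.595576907704602 [ 0.61635197 -0.79257944  1.05883165]
```

```bash
python3 - <<'E'
from h import *
from plant import arm
s=arm.sense()
for z in(130,40,27):row(s,[600,30,z],Rdown(-15))
E
```

```text
turn [ 0.3  0.1 -8.7] shift [ 0.3021 -0.0563 -0.0184]
turn [ 0.3  0.1 -8.7] shift [ 0.3021 -0.0568  0.0716]
turn [ 0.3  0.1 -8.7] shift [ 0.3021 -0.0569  0.0846]
```

```bash
python3 -m handwheel '[[0,0,0,0,0,-0.03,20],[0,0,-8.7,0.302,-0.056,-0.025,20],[0,0,-8.7,0.302,-0.056,-0.025,20],[0,0,-8.7,0.302,-0.056,-0.02,20],[0,0,-8.7,0.302,-0.056,-0.02,20],[0,0,-8.7,0.302,-0.056,-0.02,20],[0,0,-8.7,0.302,-0.056,0.03,20],[0,0,-8.7,0.302,-0.056,0.06,20]]'; python3 - <<'E'
from h import *
from plant import arm
s=arm.sense()
for z in(35,26.5):row(s,[600,30,z],Rdown(-15))
E
```

```text
time: 26.38
tool_pos: [597.9, 31.6, 46.0]
tool_rot: [2.489, 1.915, -0.001]
ft_force: [0.0, -0.0, -2.1]
width: 0.6
grasp_force: 37.3
turn [0.  0.1 0.1] shift [-0.001   0.0025  0.011 ]
turn [0.  0.1 0.1] shift [-0.001   0.0025  0.0195]
```

```bash
python3 -m handwheel '[[0,0,0,0,0,0.008,20],[0,0,0,0,0,0.014,20],[0,0,0,0,0,0.017,20],[0,0,0,0,0,0.019,20],[0,0,0,0,0,0.02,20]]'
```

```text
time: 27.0
tool_pos: [598.9, 30.5, 27.9]
tool_rot: [2.491, 1.912, 0.002]
ft_force: [0.4, 0.3, -1.8]
width: 0.602
grasp_force: 37.2
```

```bash
python3 -m handwheel '[[0,0,0,0,0,0.001,20],[0,0,0,0,0,0.002,20],[0,0,0,0,0,0.0025,20],[0,0,0,0,0,0.0025,20]]';python3 -m handwheel '[[0,0,0,0,0,0,63],[0,0,0,0,0,0,67],[0,0,0,0,0,0,80],[0,0,0,0,0,0,100],[0,0,0,0,0,0,100],[0,0,0,0,0,-0.06,100],[0,0,0,0,0,-0.12,100],[0,0,0,0,0,-0.17,100]]'; python3 - <<'E'
from h import *
from plant import arm
s=arm.sense();row(s,[510,-309,200],Rdown(-23.5))
E
```

```text
time: 27.5
tool_pos: [598.8, 30.6, 26.2]
tool_rot: [2.491, 1.912, 0.001]
ft_force: [-4.4, -0.1, 11.5]
width: 0.598
grasp_force: 38.9
time: 28.5
tool_pos: [598.7, 30.8, 197.3]
tool_rot: [2.49, 1.912, 0.002]
ft_force: [0.5, -0.2, 0.3]
width: 0.997
grasp_force: 0.0
turn [ 0.1 -0.   8.5] shift [-0.3511  0.0021 -0.0026]
```

```bash
python3 -m handwheel '[[0,0,8.5,-0.35,0.002,-0.003,100],[0,0,8.5,-0.35,0.002,-0.003,100],[0,0,8.5,-0.35,0.002,-0.003,100],[0,0,8.5,-0.35,0.002,-0.003,100],[0,0,8.5,-0.35,0.002,-0.003,100],[0,0,8.5,-0.35,0.002,-0.003,100],[0,0,8.5,-0.35,0.002,-0.003,100],[0,0,8.5,-0.35,0.002,-0.003,100]]'; python3 - <<'E'
from h import *
from plant import arm
s=arm.sense();c=arm.capture("wrist");im=c["image"];g=cv2.cvtColor(im,cv2.COLOR_BGR2GRAY);pickle.dump((s,c),open("w7.pkl","wb"))
p=wproj(c,s,[529,-267,50]).astype(int);b=(p[0]-50,max(p[1]-50,0),p[0]+50,p[1]+50);print(s["tool_pos"],p)
cr=g[b[1]:b[3],b[0]:b[2]]
cv2.imwrite("pics/w7.png",cv2.resize(im[b[1]:b[3],b[0]:b[2]],None,fx=5,fy=5,interpolation=cv2.INTER_CUBIC))
for t in(110,140,170,200,225):
    n,_,st,ce=cv2.connectedComponentsWithStats((cr>t).astype(np.uint8))
    print(t,[(ce[i].round().tolist(),st[i].tolist(),wz(c,s,ce[i]+b[:2],50)[:2].round(1).tolist()) for i in range(1,n) if st[i,4]>60])
print(cr[10:95:3,10:95:3]//10)
E
```

```text
time: 29.5
tool_pos: [510.3, -306.8, 198.0]
tool_rot: [2.626, 1.724, 0.001]
ft_force: [0.5, 0.6, -0.7]
width: 0.999
grasp_force: 0.0
[ 510.25956192 -306.81906073  197.97097473] [288 144]
110 [([58.0, 55.0], [22, 22, 78, 78, 3695], [533.9, -274.2])]
140 [([59.0, 56.0], [22, 23, 78, 77, 3539], [534.2, -274.5])]
170 [([50.0, 47.0], [23, 23, 56, 50, 2552], [529.9, -264.4])]
200 [([50.0, 57.0], [23, 40, 55, 33, 1061], [526.2, -273.0])]
225 [([50.0, 57.0], [23, 40, 55, 33, 993], [526.1, -272.7])]
[[10 10 10 11 10 10 11 10 11 10 10 10 11 10 10 10 11 10 10 10 11 11 10 10
  11 10 11 10 10]
 [11 10 11 10 10 10 10 10 11 11 10 10 11 10 11 10 10 10 10 10 10 10 10 10
  11 10 10 11 10]
 [10 10 10 10 10 10 11 10 10 10 10 10 11 10 11 10 11 10 10 10 10 10 10 11
  10 10 10 10 10]
 [11 10 11 10 10 10 10 10 10 10 11 10 10 11 11 10 10 10 11 10 10 10 10 10
  10 10 10 10 10]
 [10 11 10 10 10 11 11 11 11 12 12 12 12 12 12 12 12 11 10 11 11 10 11 10
  10 10 10 11 10]
 [10 11 10 10 13 18 18 18 18 18 18 18 18 18 18 18 18 19 18 18 18 19 19 10
  10 10 10 10 10]
 [10 10 10 10 13 19 19 18 19 19 18 18 18 18 18 19 19
[... 1364 characters left out ...]
9 10  9  9  9  8  8  8 10 16 16 16 16
  16 16 17 17 17]
 [10 10 10 10 10 10 10 10 10 10 10 10 10 10 10 10 11 10 10 10 12 16 17 16
  16 17 16 16 16]
 [10 10 10 10 10 10 10 10 10 11 10 10 10 10 10 10 10 10 10 10 16 17 17 16
  16 16 16 17 16]
 [10 10 10 10 10 10 10 10 10 10 10 10 10 10 10 10 10 10 10 10 10 17 17 16
  17 16 16 16 16]
 [10 10 10 10 10 10 10 10 10 10 10 10 10 10 10 10 10 10 10 10 10 15 16 16
  16 16 17 16 16]
 [10 10 10 10 10 10 10 10 10 10 10 10 10 10 10 10 10 10 10 10 10 11 16 16
  16 16 16 16 16]
 [10 10 10 10 10 10 10 10 10 10 10 10 10 10 10 10 11 10 10 10 10 10 12 16
  17 16 16 16 16]
 [10 10 10 10 10 10 10 10 10 10 10 10 10 10  9 10 10 10 10 10 10  9 13 16
  16 16 16 16 16]]
```

The picture allowance is used up, so I'll check the sinks by numbers: edges in this crop, printed as text.

```bash
python3 - <<'E'
from h import *
s,c=pickle.load(open("w7.pkl","rb"));g=cv2.cvtColor(c["image"],cv2.COLOR_BGR2GRAY)
cr=cv2.bilateralFilter(g[94:194,238:338],5,20,2)
for r in range(18,76):print("".join("#" if v<155 else "+" if v<176 else "." if v<187 else ":" if v<215 else "O" for v in cr[r,18:84]))
R=np.array([529.3,-267.3]);a=np.radians(-23.5);ux=np.array([np.cos(a),np.sin(a)]);uy=np.array([-ux[1],ux[0]])
for i in(-12,12):
  for j in(-11.5,11.5):
    X=R+i*ux+j*uy;print(i,j,(wproj(c,s,[*X,50])-[256,112]).round(1))
E
```

```text
##################################################################
##################################################################
##################################################################
##################################################################
##################################################################
#####+.....................................++++++++++++++++#######
#####..:...................................:::::::::::::::::######
#####.........................::::::::::::::::::::::::::::::######
#####...................::.:::::::::::::::::::::::::::::::::######
#####:::::::::::::::::::::::::::::::::::::::::::::::::::::::######
#####:::::::::::::::::::::::::::::::::::::::::::::::::::::::######
#####.:::::::...:.:....:::::.::::::.............:........:::######
#####.....................................................::######
#####.................................+....................:######
#####................:::.............++.........::........::######
#####................::::............++.........::........::######
#####................:::....
[... 2169 characters left out ...]
:.....######+
#####......:OOOOOOOOOOOOOOOO:..::..+OOOOOOOOOOOOOOOOO.....::+#++++
#####......:OOOOOOOOOOOOOOOO::OOO:.:OOOOOOOOOOOOOOOOO:+.::OO++++++
#####+......OOOOOOOOOOOOOOOOOOOOOOOOOOOOOOOOOOOOOOOOOO:OOOOO++++++
#####+...++.OOOOOOOOOOOOOOOOOOOOOOOOOOOOOOOOOOOOOOOOOOOOOOOO++++++
############OOOOOOOOOOOOOOOO++++++++OOOOOOOOOOOOOOOOOOOOOOOO++++++
#####################################++:OOOOOOOOOOOOO+++++++++++++
###################################################+++++++++++++++
###################################################+++++++++++++++
####################################################++++++++++++++
-12 -11.5 [19.2 45.1]
-12 11.5 [19.1 19.5]
12 -11.5 [46.  45.1]
12 11.5 [46.2 19.6]
```

```bash
python3 -m handwheel '[[0,0,0,-0.01,0,0.04,100],[0,0,0,-0.01,0,0.09,100],[0,0,0,-0.01,0,0.09,100],[0,0,0,-0.01,0,0.09,100]]'; python3 - <<'E'
from h import *
from plant import arm
s=arm.sense();gs=[]
for _ in range(6):
    c=arm.capture("wrist");gs.append(cv2.cvtColor(c["image"],cv2.COLOR_BGR2GRAY).astype(float))
g=np.mean(gs,0)
R=np.array([529.3,-267.3]);a=np.radians(-23.5);ux=np.array([np.cos(a),np.sin(a)]);uy=np.array([-ux[1],ux[0]])
P=[wproj(c,s,[*(R+i*ux+j*uy),50]) for i in(-12,12) for j in(-11.5,11.5)]
p0=np.min(P,0).astype(int)-22;p1=np.max(P,0).astype(int)+22;print((np.array(P)-p0).round())
cr=g[p0[1]:p1[1],p0[0]:p1[0]]
d=cr-cv2.GaussianBlur(cr,(0,0),6)
for r in range(0,cr.shape[0]//2+10):print("".join("#" if v<-12 else "-" if v<-3.5 else "+" if v>12 else "." if v<3.5 else ":" for v in d[r]))
E
```

```text
time: 30.05
tool_pos: [507.5, -316.6, 109.7]
tool_rot: [2.623, 1.724, 0.002]
ft_force: [0.2, -0.0, 0.4]
width: 0.998
grasp_force: 0.0
[[22. 60.]
 [22. 23.]
 [61. 60.]
 [61. 23.]]
##################################################################################
##################################################################################
##################################################################################
##++++++++++++++++++++++++++++++++++++++++++++++++++++++++++++:+:+++:+++++++++:###
#-+++++++++++++++++++++++++++++++++++++++++++++++++++++++++++++++++++++++++++++###
##+++++++++++++++++++++++++++++++++++++++++++++++++++++++++++++++++++++++++++++###
##+++++++++:::+::::::::::::::::::::::+::+++:+:+++++++++++++++++++++++++++++++++###
##++++++:::::::::::::::::::::::::::++:+::+:::++:+++++++:++++:++++++++++++++++++###
##+++++++++:+:::++:::+::++:+:++++++++++++++++++++++++++++++++:+++++++++++++++++###
##++++++++++++++++++++++++:++++:++++++++++++++++++++++:+++:++:++:+++++++++++++:###
##+++++++++:::+::::::::::::::::::::::::::::::::::::::::::::::::::::::+++++++++:###
##++++::
[... 2528 characters left out ...]
+++++++++++++++++++++++++++++++++###
##--#.++++++++++++++++++++++++++++++++++++++++++:#:+++++++++++++++++++++++++++:###
###--#:+++++++++++++++++++++++:.++++++:##:++++.####:++.#:++++++++++++.:+++++++####
###--##:+++++++++++:.##++++..###.++:.#####:+.############:+-#-+++++-###+++++:+####
###--###:++++++++.-#####:--######--###########################-+:#######::.:::####
###.--###:+++############################################################...:+####
##-.--####++############################################################--..:+####
##-.--####-++.-------------...:.::#################--###################--.:++####
##-:.--####+++++++++++++++++++++++-###########.+++++++++::..::::..::::.---.:++####
```

```bash
python3 -m handwheel '[[0,0,0,0,0,-0.06,100],[0,0,0,0,0,-0.12,100],[0,0,0,0,0,-0.15,100],[0,0,0,0,0,-0.15,100]]'; python3 - <<'E'
from h import *
from plant import arm
c=arm.capture("top");h0=pickle.load(open("d0.pkl","rb"))["top"]["image"];im=c["image"]
print("rack V",im[int(proj(c,[599,30,48])[1]),int(proj(c,[599,30,48])[0])])
print(arm.hand_in())
E
```

```text
time: 30.85
tool_pos: [507.4, -318.0, 261.6]
tool_rot: [2.621, 1.719, 0.005]
ft_force: [-0.3, -0.8, -0.1]
width: 0.996
grasp_force: 0.0
rack V [36 32 33]
the job is handed in; nothing more can be done
None
```

Job handed in at about 31 s: the cover stands on its rails in the tray and the rack is upside down on the bench at about (599, 31). All four heat sinks are at their grid positions on the cover; two clearly show bases up, while the other two were in shade and judged only from faint edges with no picture views left.

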